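# Push the stone blanks home in the filing jig and close the keeper

### The arm

A 6-joint arm with a two-finger parallel gripper is mounted at the origin on the work surface. World frame = base frame: x ahead of the robot, y to its left, z up, the work surface at z = 0. Lengths are in m, angles in rad, forces in N, time in s.
With the tool pointing down it reaches from about 0.225 to 0.875 m from the base axis. Payload 3.4 kg.
Tool frame: the origin (TCP) lies midway between the tips of the shut fingers; the grasp point (between the pads) lies 19 mm behind it (manip.pinch_z is the distance from the TCP to the grasp point, in m); z points along the fingers, y is the line along which they close (so a half turn about z gives the same grasp; the last joint's range is limited). The gripper opens to 85 mm and grips with 20 to 120 N. Pads are 22 mm wide; open, the fingers measure 114 mm over their backs; the gripper's body (76 mm by 85 mm) begins 54 mm behind the grasp point. The pads swing forward as they close: fully open they stand 13 mm farther back than shut.
Start: joints at [1.101, 0.276, 1.505, -0, 1.361, -0.121], TCP at [0.197, 0.54, 0.197] pointing down, gripper open.
Joint ranges: [-2.89, 2.89], [-0.75, 2.08], [0.22, 2.7], [-1.18, 4.32], [0.11, 2.71], [-2.7, 2.7]. Speed limits (rad/s): [2.57, 2.57, 3.14, 3.14, 3.14, 3.14].

### API

Orientations are given as a unit quaternion [w, x, y, z].
In Python, from rig import manip gives the robot as it stands.
- The arm moves only by the tool carry_out, never from a script. Its arguments are lists of equal length, an entry for each row: "delta_pos": the shift along the tool's x, y, z scaled (see below), a list of three; "turn": the turn, a rotation vector about the tool's x, y, z scaled (see below), a list of three; "claw": the closure, from -1 (fully open) to 1 (shut). A call has 1 to 12 rows; each row is the pose to reach, as a shift and turn from the pose commanded when the call began, along the tool's axes at that moment; what a row does not reach only later rows make up. The controller multiplies each number of a shift by 400 mm and each number of a turn by 30 degrees. A row lasts 1/10 s, in which the tool goes at most 50 mm and 8.59 degrees, less where a joint would pass 70% of its speed; a pose out of reach is approached as far as the arm can. A call with a number of a shift or a turn outside -1 to 1 is refused whole. A call with a gripper value outside its range is refused whole. The fingers move at their own pace and stop on an object; "force" is the grip in N (left out, the last holds). Time passes only in rows, so rows that repeat a pose let the fingers close. It gives the time, the measured TCP pose, the force, the opening and the grip force at its end, in the units of the state.
- manip.get_state(): the state, without advancing time (a new reading comes with each control period).
- manip.get_image(name): name is "scene" or "top" or "wrist"; returns a dict with "image" (384x512x3 uint8, red, green, blue), "z_map" (384x512 float32, m along the optical axis (not along the pixel's ray), 0 where there is no reading), "fx", "fy", "cx", "cy" (pixels), "world_to_cam" (4x4, takes a point from world to camera coordinates). Camera axes: x right, y down, z forward; pixel columns grow to the right and rows downward; lengths in m; the calibration is good to about 2 mm. A picture is of the moment at which its call begins.
- manip.sign_off(): hands the job in; it is judged then, once.
Trained networks look in the newest picture that a camera, given by its name, has taken for a name from the list of things; names that differ only in an ending like _2 or _b are one class to them, and where a whole thing is asked for, a point or a joint stands for the part that bears it (a point fixed in the world has none). Each returns a list of dicts, best first, with "score" (0 to 1); they miss things now and then, are a little off and sometimes report something else, mostly with a low value. They report only what shows in the picture. A call takes as long as a camera call. They do not tell look-alikes from the thing itself.
- manip.spot_in(camera, query): "point" ([x, y, z] in m, in world coordinates, good to about 4 mm: the middle of the surface that is visible of it).
- manip.place_of(camera, query): "point" ([x, y, z] in m, in world coordinates, good to about 4 mm: a listed point, or the origin of a listed thing).
The state is a dict: "clock": time; "qpos": joint angles; "qd": joint speeds; "effort": joint torques, N m; "position": TCP position; "ee_rot": TCP orientation; "contact_force": force on the tool from outside, world axes, zero at the start; "moment": the same for the moment, N m; "width": finger opening in m; "gripper_force": force on a finger pad.
Only numpy, scipy, OpenCV 4.12 (cv2) and the standard library are available. Lean on these libraries where they do the work, as an engineer would, in place of code of your own. Each camera call takes 0.05 s, during which the arm holds its last target. There are 200 camera calls.

### The job

Without gripping or lifting anything, push the row of four stone blanks along the jig's rail from behind, all together as one train with no gaps opening, until the front blank is right up against the blue end stop. Then push the red keeper arm round by its peg until it lies fully across the rail behind the last blank. Leave the other things on the bench where they are.

Things in the scene. Friction and masses are not known exactly. Their poses are not given: they have to be found in the camera images.
- rail: Filing jig fixed to the bench: plywood board 390 x 150 x 15 mm with an aluminium rail and blue end stop. Origin: centre of the board's underside; x runs along the rail to the stop, y across, z up. Rail floor at z = 19 mm, x from -185 mm to the stop; side walls 12 mm above the floor, 44 mm apart inside, centred on y = 0. Pushed home, the row's rear face is at x = -10 mm
- stop_face (a point): Middle of the foot of the end stop's face, at rail-floor height, at x = +150 mm in the jig's frame. The stop is 70 mm wide, 30 mm thick and 40 mm high above the floor
- keeper (a joint): Red keeper arm swinging level about an upright pivot beside the rail. 0 = swung fully out; 0.52 = parallel to the rail, pointing away from the stop; 2.094 = hard limit, straight across the rail, 5 mm behind the row when the row is home. Grows clockwise seen from above; about 1 N at the peg moves it, and it stays where left. Starts between 0 and 0.45, clear of the rail
- keeper_pivot (a point): The keeper's pivot axis, on the jig's board at x = -21 mm, y = -60 mm in the jig's frame; this point is 33 mm above the bench. The pillar below it is 24 mm across
- keeper_peg (a point): Middle (by height) of the exposed part of the red upright peg at the free end of the keeper, 75 mm from the pivot axis and 67 mm above the bench. The peg is 12 mm across and its top is 86 mm above the bench. The keeper's arm under it is 10 mm wide and spans 34 to 48 mm above the bench, so it passes over the side walls (31 mm)
- blank0_centre (a point): Centre of the pale cream limestone blank, a block 40 x 40 mm and 48 mm high (x and y level, x along the rail), about 190 g, standing in the rail; centre 24 mm above the rail floor. The four blanks touch in one row; their order along the rail varies, and any order is right
- blank1_centre (a point): Centre of the grey soapstone blank, a block 40 x 40 mm and 48 mm high (x and y level, x along the rail), about 190 g, standing in the rail; centre 24 mm above the rail floor. The four blanks touch in one row; their order along the rail varies, and any order is right
- blank2_centre (a point): Centre of the reddish sandstone blank, a block 40 x 40 mm and 48 mm high (x and y level, x along the rail), about 190 g, standing in the rail; centre 24 mm above the rail floor. The four blanks touch in one row; their order along the rail varies, and any order is right
- blank3_centre (a point): Centre of the grey-green soapstone blank, a block 40 x 40 mm and 48 mm high (x and y level, x along the rail), about 190 g, standing in the rail; centre 24 mm above the rail floor. The four blanks touch in one row; their order along the rail varies, and any order is right
- spare: Spare sand-yellow stone blank, 40 x 40 x 48 mm, beside the jig, not part of the row; origin at the underside. Leave it alone
- file: Flat steel file with wooden handle lying beside the jig, 300 mm long, 24 mm high; origin at the underside. Leave it alone
- brush: Brush lying beside the jig; origin at the underside. Leave it alone
- rasp_block: Wooden block 260 x 85 x 75 mm full of rasps, 200 mm high in all; origin at the underside. Leave it alone
- mallet: Round wooden mallet standing on its head, 90 mm across, 230 mm high; origin at the underside. Leave it alone
- rough_stone: Rough pale stone, about 120 x 90 x 90 mm; origin at the underside. Leave it alone
- wedge_stone: Grey wedge-shaped stone, about 50 x 90 x 70 mm; origin at the underside. Leave it alone
Not all that is in view belongs to the job. Leave any black or orange look-alike of the part that bears blank1_centre alone.

How it is judged:
By the outcome, as a careful person would: the job done as asked, in the order asked, and still so for the second after the job is handed in, with the robot touching nothing.
It also fails if it takes over 51 s, if anything falls off the work surface, if the arm or the gripper's body presses on something with over 40 N, if the wrist force passes 120 N, or if a joint passes its speed limit or range.

## Working session

There is one attempt and no reset: what is moved stays moved. The work goes in short steps, Python scripts to look and compute and a tool call to move; the robot and the scene stay as the last step left them, time stands still between calls to the robot, and variables do not carry over. Pictures are saved under pics/ and viewed, at most 10 in all, crops included, and the job is handed in when it is done.

Besides the shell and the picture viewer there is one more tool, called by a JSON object that holds its "api" and its "payload", one argument or row to a line. carry_out: Moves the arm, as the interface text tells. Shifts and turns lie within -1 to 1; 1 stands for 400 mm of shift or 30 degrees of turn. Its arguments: {"type":"object","properties":{"delta_pos":{"type":"array","items":{"type":"array","items":{"type":"number","minimum":-1,"maximum":1}}},"turn":{"type":"array","items":{"type":"array","items":{"type":"number","minimum":-1,"maximum":1}}},"claw":{"type":"array","items":{"type":"number"}},"force":{"type":"number"}},"required":["delta_pos","turn","claw"]}

```bash
mkdir -p pics
cat > h.py <<'E'
from rig import manip
import numpy as np, cv2
from scipy.spatial.transform import Rotation as R
def shot(c,f):
    d=manip.get_image(c); cv2.imwrite('pics/'+f,d['image'][:,:,::-1]); return d
E
python3 - <<'E'
from h import *
s=manip.get_state();print(s['clock'],s['position'],s['ee_rot'],s['width'])
a=shot('top','top0.png');b=shot('scene','scene0.png')
img=np.hstack([a['image'],b['image']])[:,:,::-1]
cv2.imwrite('pics/both.png',cv2.resize(img,(800,300)))
for c in ['top','scene']:
  for n in ['rail','stop_face','keeper_pivot','keeper_peg','blank0_centre','blank1_centre','blank2_centre','blank3_centre','spare','mallet','rasp_block','file']:
    r=manip.place_of(c,n)
    print(c,n,[(np.round(x['point'],3).tolist(),round(x['score'],2)) for x in r[:3]])
print(manip.get_state()['clock'])
E
```

```text
0.0 [0.19624835 0.53981135 0.19601003] [-2.75312707e-04  1.73509090e-01  9.84831804e-01 -9.15588224e-04] 0.08545031872061572
top rail [([0.585, -0.057, -0.001], 0.65)]
top stop_face []
top keeper_pivot [([0.638, -0.087, 0.03], 0.68)]
top keeper_peg [([0.636, -0.161, 0.066], 0.6)]
top blank0_centre [([0.585, -0.071, 0.044], 0.59)]
top blank1_centre [([0.52, -0.325, 0.02], 0.79), ([0.578, -0.112, 0.044], 0.67), ([0.421, -0.131, 0.026], 0.63)]
top blank2_centre [([0.588, 0.011, 0.045], 0.5)]
top blank3_centre [([0.584, -0.03, 0.043], 0.75), ([0.591, 0.012, 0.048], 0.31)]
top spare [([0.453, 0.007, -0.001], 0.64)]
top mallet [([0.378, 0.409, 0.001], 0.67)]
top rasp_block [([0.566, -0.486, 0.003], 0.92)]
top file [([0.744, -0.169, -0.001], 0.58)]
scene rail [([0.581, -0.055, 0.001], 0.87)]
scene stop_face [([0.598, 0.092, 0.022], 0.58)]
scene keeper_pivot [([0.636, -0.086, 0.029], 0.85)]
scene keeper_peg []
scene blank0_centre [([0.583, -0.07, 0.045], 0.55)]
scene blank1_centre [([0.419, -0.132, 0.024], 0.85), ([0.517, -0.322, 0.023], 0.71)]
scene blank2_centre [([0.591, 0.015, 0.043], 0.49)]
scene blank3_centre [([0.584, -0.03, 0.042], 0.64)]
scene spare [([0.46, 0.008, 0.003], 0.57)]
scene mallet [([0.373, 0.409, -0.002], 0.82)]
scene rasp_block [([0.566, -0.487, -0.001], 0.75)]
scene file [([0.742, -0.18, -0.001], 0.93)]
1.3
```

View pics/top0.png

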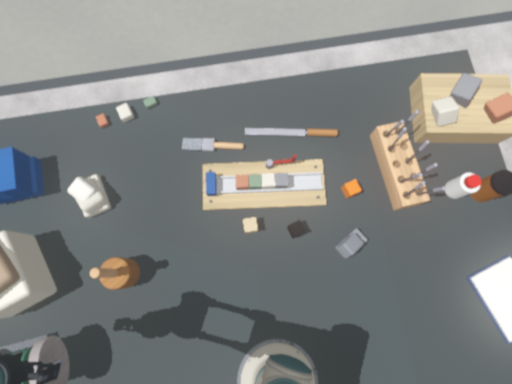

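View pics/scene0.png

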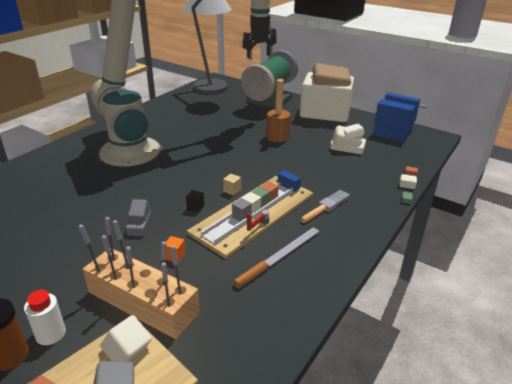

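The top view shows the row at about px (242–288, 181), with the stop to its left at (211, 183). The keeper pivot is at (269, 163) and its peg at (293, 160). There are black and orange look-alikes at (297, 229) and (351, 187). In the scene view the mallet stands upright near the gripper.

```bash
cat >> h.py <<'E'
def cloud(d):
    v,u=np.mgrid[0:384,0:512]; z=d['z_map']; 
    c=np.stack([(u-d['cx'])/d['fx']*z,(v-d['cy'])/d['fy']*z,z,np.ones_like(z)],-1)
    return np.where(z[...,None]>0,(c@np.linalg.inv(d['world_to_cam']).T)[...,:3],np.nan)
def go(p,turn=0):
    "shift/turn numbers (tool axes) for a world TCP target"
    s=manip.get_state(); w,x,y,z=s['ee_rot']; r=R.from_quat([x,y,z,w])
    d=r.inv().apply(np.array(p)-s['position'])/0.4
    e=r.as_matrix()[:,1]
    print('clock',round(s['clock'],2),'pos',s['position'].round(4),'yang',np.degrees(np.arctan2(e[1],e[0])).round(1),'F',np.round(s['contact_force'],1),'shift',d.round(4))
E
cat > fit.py <<'E'
from scipy.optimize import least_squares
import numpy as np
J=[(0,0),(0,0),(.150,0),(-.021,-.06),(-.021,-.06)]
W=[(.585,-.057),(.581,-.055),(.598,.092),(.638,-.087),(.636,-.086)]
L=[(.585,-.071),(.583,-.070),(.578,-.112),(.588,.011),(.591,.015),(.584,-.03),(.584,-.03)]
def T(q,p):
    c,s=np.cos(q[2]),np.sin(q[2]); return np.array([q[0]+c*p[0]-s*p[1],q[1]+s*p[0]+c*p[1]])
def inv(q,p):
    c,s=np.cos(q[2]),np.sin(q[2]); d=np.array(p)-q[:2]; return np.array([c*d[0]+s*d[1],-s*d[0]+c*d[1]])
def f(q): return np.r_[np.ravel([T(q,j)-w for j,w in zip(J,W)]),[inv(q,l)[1] for l in L]]
q=least_squares(f,[.583,-.056,1.48]).x
E
python3 - <<'E'
from h import *; from fit import *
print(q[:2].round(4),np.degrees(q[2]),f(q).round(4))
print('blanks x',[inv(q,l)[0].round(4) for l in L],'peg',inv(q,(.636,-.161)).round(4),'spare',inv(q,(.456,.008)).round(3))
for c in ['top','scene']:
    d=manip.get_image(c); P=cloud(d).reshape(-1,3); P=P[np.isfinite(P[:,0])]
    j=np.array([inv(q,p[:2]) for p in P[(abs(P[:,0]-.585)<.15)&(abs(P[:,1]+.05)<.25)&(P[:,2]>.060)&(P[:,2]<.075)]])
    m=(abs(j[:,1])<.035)&(j[:,0]>-.15)&(j[:,0]<.11); j=j[m]
    print(c,len(j),'x',np.percentile(j[:,0],[0,2,98,100]).round(4),'y',np.percentile(j[:,1],[2,50,98]).round(4),'slope',np.degrees(np.polyfit(j[:,0],j[:,1],1)[0]).round(2))
go([.28,.25,.30])
print('pre',T(q,(-.118,0)))
E
```

```text
[ 0.5823 -0.0576] 83.87394888804052 [-0.0027 -0.0006  0.0013 -0.0026  0.0003 -0.0005  0.0017  0.0021  0.0037
  0.0011 -0.0041 -0.002  -0.0015  0.0017 -0.0009  0.0013  0.0013]
blanks x [np.float64(-0.013), np.float64(-0.0122), np.float64(-0.0545), np.float64(0.0688), np.float64(0.0731), np.float64(0.0276), np.float64(0.0276)] peg [-0.0971 -0.0644] spare [0.052 0.133]
top 679 x [-0.0733 -0.0698  0.0844  0.0876] y [-0.0194  0.0008  0.0201] slope -0.84
scene 497 x [-0.0759 -0.0736  0.0823  0.0886] y [-0.0233 -0.0048  0.017 ] slope -0.69
clock 1.4 pos [0.1965 0.5404 0.1969] yang 70.0 F [0.5 0.7 0.6] shift [-0.4442 -0.611  -0.2577]
pre [ 0.56971011 -0.17493507]
```

{"api": "carry_out", "payload": {
  "delta_pos": [
    [0,0,-0.125],
    [-0.02,-0.03,-0.25],
    [-0.45,-0.61,-0.26],
    [-0.45,-0.61,-0.26],
    [-0.45,-0.61,-0.26],
    [-0.45,-0.61,-0.26],
    [-0.45,-0.61,-0.26],
    [-0.45,-0.61,-0.26],
    [-0.45,-0.61,-0.26],
    [-0.45,-0.61,-0.26]
  ],
  "turn": [
    [0,0,0.3],
    [0,0,0.6],
    [0,0,0.8],
    [0,0,1],
    [0,0,1],
    [0,0,1],
    [0,0,1],
    [0,0,1],
    [0,0,1],
    [0,0,1]
  ],
  "claw": [1,1,1,1,1,1,1,1,1,1]
}}

```text
clock: 2.4
position: [0.2826, 0.2493, 0.3012]
ee_rot: [0.0, 0.424, 0.906, 0.001]
contact_force: [-0.1, -0.6, 1.3]
width: 0.0003
gripper_force: 0.0
```

```bash
sed -i 's/^q=least.*/q=np.array([.5823,-.0576,np.radians(83.2)])/' fit.py
python3 - <<'E'
from h import *; from fit import *
print(manip.get_state()['width']); go(np.r_[T(q,(-.125,0)),.20])
E
```

```text
0.00025503924549423836
clock 2.4 pos [0.2826 0.2493 0.3012] yang 39.9 F [-0.1 -0.6  1.3] shift [-1.2838 -0.1442  0.2522]
```

{"api": "carry_out", "payload": {
  "delta_pos": [
    [-0.9,-0.1,0.1],
    [-0.9,-0.1,0.1],
    [-0.9,-0.1,0.1],
    [-0.9,-0.1,0.1],
    [-0.9,-0.1,0.1],
    [-0.9,-0.1,0.1],
    [-0.9,-0.1,0.1],
    [-0.9,-0.1,0.1],
    [-0.9,-0.1,0.1],
    [-0.9,-0.1,0.1]
  ],
  "turn": [
    [0,0,0.25],
    [0,0,0.5],
    [0,0,0.75],
    [0,0,1],
    [0,0,1],
    [0,0,1],
    [0,0,1],
    [0,0,1],
    [0,0,1],
    [0,0,1]
  ],
  "claw": [1,1,1,1,1,1,1,1,1,1]
}}

```text
clock: 3.4
position: [0.4828, -0.0499, 0.2606]
ee_rot: [-0.001, 0.642, 0.767, 0.0]
contact_force: [0.2, -0.5, -0.6]
width: -0.0001
gripper_force: 0.0
```

Run:
```python
from h import *; from fit import *
go(np.r_[T(q,(-.125,0)),.20])
```

```text
clock 3.4 pos [ 0.4828 -0.0499  0.2606] yang 10.1 F [ 0.2 -0.5 -0.6] shift [-0.3619  0.1508  0.1505]
```

{"api": "carry_out", "payload": {
  "delta_pos": [
    [-0.36,0.15,0.15],
    [-0.36,0.15,0.15],
    [-0.36,0.15,0.15],
    [-0.36,0.15,0.15],
    [-0.36,0.15,0.15],
    [-0.36,0.15,0.15]
  ],
  "turn": [
    [0,0,0.25],
    [0,0,0.5],
    [0,0,0.56],
    [0,0,0.56],
    [0,0,0.56],
    [0,0,0.56]
  ],
  "claw": [1,1,1,1,1,1]
}}

```text
clock: 4.0
position: [0.5667, -0.1808, 0.2015]
ee_rot: [-0.001, 0.747, 0.665, 0.0]
contact_force: [-0.4, 0.4, -0.2]
width: -0.0003
gripper_force: 0.0
```

Run:
```python
from h import *; from fit import *
d=shot('wrist','w1.png'); P=cloud(d).reshape(-1,3); P=P[np.isfinite(P[:,0])]
J=np.array([np.r_[inv(q,p[:2]),p[2]] for p in P])
print('range',J.min(0).round(3),J.max(0).round(3))
j=J[(J[:,2]>.062)&(J[:,2]<.072)&(abs(J[:,1])<.035)&(J[:,0]>-.09)&(J[:,0]<.11)]
if len(j): print(len(j),'x',np.percentile(j[:,0],[0,2,98]).round(4),'y',np.percentile(j[:,1],[2,50,98]).round(4),'slope',np.degrees(np.polyfit(j[:,0],j[:,1],1)[0]).round(2))
p=J[(J[:,2]>.078)&(J[:,2]<.095)&(J[:,1]<-.04)&(J[:,1]>-.09)&(J[:,0]<-.07)]
if len(p): print('peg',len(p),p.mean(0))
print([ (inv(q,x['point'][:2]),x['point'][2],x['score']) for x in manip.place_of('wrist','keeper_peg')])
go(np.r_[T(q,(-.115,0)),.038])
```

```text
range [-0.487 -0.395 -0.002] [0.041 0.401 0.327]
5103 x [-0.0735 -0.0715  0.0231] y [-0.0191 -0.      0.0191] slope -0.2
peg 152 [-0.09597777 -0.06503568  0.08609765]
[(array([-0.09438034, -0.06573744]), 0.065, 0.8), (array([-0.00716927,  0.00438195]), 0.0445, 0.42)]
clock 4.1 pos [ 0.5668 -0.181   0.2023] yang -6.7 F [ 0.   0.5 -0.1] shift [0.0231 0.0015 0.4107]
```

View pics/w1.png

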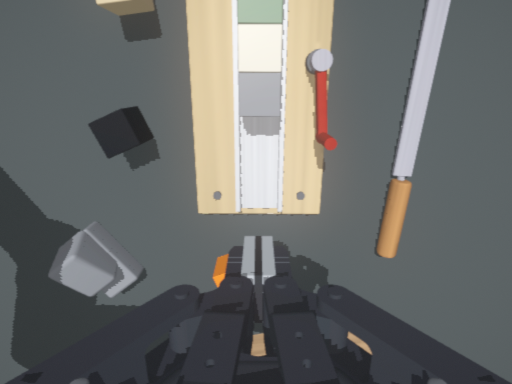

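The wrist view shows the rail running straight ahead. The row's rear (grey blank) is at about px (260, 115), the peg at (328, 142) and the pivot at (320, 62). The black look-alike is off at (122, 130). These agree with the fit, so I'm descending behind the row.

{"api": "carry_out", "payload": {
  "delta_pos": [
    [0.01,0.001,0.1],
    [0.023,0.001,0.2],
    [0.023,0.001,0.3],
    [0.023,0.001,0.36],
    [0.023,0.001,0.39],
    [0.023,0.001,0.41],
    [0.023,0.001,0.41]
  ],
  "turn": [
    [0,0,0],
    [0,0,0],
    [0,0,0],
    [0,0,0],
    [0,0,0],
    [0,0,0],
    [0,0,0]
  ],
  "claw": [1,1,1,1,1,1,1]
}}

```text
clock: 4.8
position: [0.5689, -0.1737, 0.0374]
ee_rot: [0.0, 0.748, 0.664, 0.0]
contact_force: [-0.6, -0.3, -0.3]
width: 0.0003
gripper_force: 0.0
```

Run:
```python
from h import *; from fit import *
print(inv(q,manip.get_state()['position'][:2]))
go(np.r_[T(q,(-.021,0)),.038])
```

```text
[-0.11682983 -0.00046996]
clock 4.8 pos [ 0.5689 -0.1737  0.0374] yang -6.8 F [-0.6 -0.3 -0.3] shift [ 0.2396 -0.001  -0.0015]
```

{"api": "carry_out", "payload": {
  "delta_pos": [
    [0.03,0,0],
    [0.06,0,0],
    [0.068,0,0],
    [0.071,0,0],
    [0.074,0,0],
    [0.077,0,0],
    [0.08,0,0],
    [0.083,0,0],
    [0.086,0,0],
    [0.089,0,0],
    [0.093,0,0],
    [0.097,0,0]
  ],
  "turn": [
    [0,0,0],
    [0,0,0],
    [0,0,0],
    [0,0,0],
    [0,0,0],
    [0,0,0],
    [0,0,0],
    [0,0,0],
    [0,0,0],
    [0,0,0],
    [0,0,0],
    [0,0,0]
  ],
  "claw": [1,1,1,1,1,1,1,1,1,1,1,1]
}}

```text
clock: 6.0
position: [0.5733, -0.1355, 0.0369]
ee_rot: [-0.0, 0.748, 0.664, 0.0]
contact_force: [-0.2, -0.3, 1.3]
width: -0.0001
gripper_force: 0.0
```

{"api": "carry_out", "payload": {
  "delta_pos": [
    [0.004,0,0],
    [0.008,0,0],
    [0.012,0,0],
    [0.016,0,0],
    [0.02,0,0],
    [0.024,0,0],
    [0.028,0,0],
    [0.032,0,0],
    [0.036,0,0],
    [0.04,0,0],
    [0.044,0,0],
    [0.048,0,0]
  ],
  "turn": [
    [0,0,0],
    [0,0,0],
    [0,0,0],
    [0,0,0],
    [0,0,0],
    [0,0,0],
    [0,0,0],
    [0,0,0],
    [0,0,0],
    [0,0,0],
    [0,0,0],
    [0,0,0]
  ],
  "claw": [1,1,1,1,1,1,1,1,1,1,1,1]
}}

```text
clock: 7.2
position: [0.5756, -0.1164, 0.0369]
ee_rot: [-0.0, 0.748, 0.664, 0.0]
contact_force: [0.5, -1.1, 0.3]
width: 0.0003
gripper_force: 0.0
```

Run:
```python
from h import *; from fit import *
print(inv(q,manip.get_state()['position'][:2]))
d=shot('scene','s2.png'); im=d['image'][150:270,170:340,::-1]; cv2.imwrite('pics/s2.png',cv2.resize(im,None,fx=4,fy=4))
go(np.r_[T(q,(-.021,0)),.038])
```

```text
[-0.0591805  -0.00035094]
clock 7.25 pos [ 0.5756 -0.1161  0.0369] yang -6.8 F [-0.6 -0.2  0.9] shift [ 0.0948 -0.0007 -0.0028]
```

View pics/s2.png

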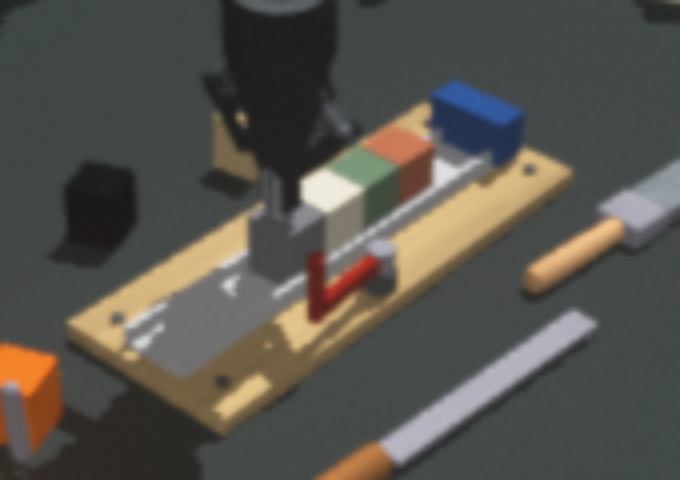

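The scene crop shows red, green, cream and grey blanks in contact, with the grey at about (285, 240), and a gap of about 40 mm to the blue stop. I can't tell from it where the fingertips meet the grey blank, so I'll check with depth.

Run:
```python
from h import *; from fit import *
for c in ['top','scene','wrist']:
    d=manip.get_image(c); P=cloud(d).reshape(-1,3); P=P[np.isfinite(P[:,0])]
    J=np.array([np.r_[inv(q,p[:2]),p[2]] for p in P[(abs(P[:,0]-.58)<.1)&(abs(P[:,1])<.3)]])
    j=J[(J[:,2]>.063)&(J[:,2]<.070)&(abs(J[:,1])<.025)&(J[:,0]>-.15)&(J[:,0]<.17)]
    if len(j): print(c,len(j),np.histogram(j[:,0],bins=np.arange(-.12,.18,.01))[0], np.percentile(j[:,0],[1,99]).round(4))
print(manip.get_state()['contact_force'])
w=manip.get_image('wrist'); s=cv2.resize(w['image'][:,:,::-1],None,fx=1,fy=1); cv2.imwrite('pics/w2.png',s)
```

```text
top 297 [ 0  0  0  0  0  0  0  2  9  0  0  0  1 36 38 33 33 39 39 37 29  0  0  0
  0  0  0  0  1] [-0.0386  0.0873]
scene 385 [ 0  0  0  0 16 26 15 15 16 24 29 26 28 25 28 27 21 27 24 28 10  0  0  0
  0  0  0  0  0] [-0.0741  0.0848]
wrist 21373 [   0    0    0    0   52  278 1021 1446 1536 1625 1742 1820 1982 2042
 2272 2399 2555  603    0    0    0    0    0    0    0    0    0    0
    0] [-0.0634  0.0515]
[ 0.52773084 -0.01454032  0.31494562]
```

View pics/w2.png

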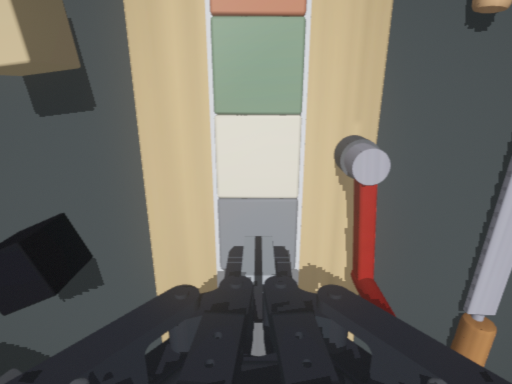

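Run:
```python
from h import *; from fit import *
d=manip.get_image('wrist'); P=cloud(d)
for uv in [(250,245),(268,245),(250,265),(268,265),(232,255),(290,255),(260,220),(255,300)]:
    p=P[uv[1],uv[0]]; print(uv,inv(q,p[:2]).round(4),p[2].round(4),d['z_map'][uv[1],uv[0]])
s=manip.get_state(); print({k:np.round(v,3) for k,v in s.items()})
d=manip.get_image('scene'); P=cloud(d); 
# fingers near row, above tops
J=np.concatenate([P,np.indices((384,512)).transpose(1,2,0)],2).reshape(-1,5); J=J[np.isfinite(J[:,0])]
xy=np.array([inv(q,p) for p in J[:,:2]]); m=(abs(xy[:,0]+.06)<.03)&(abs(xy[:,1])<.03)&(J[:,2]>.025)&(J[:,2]<.14)
for z in np.arange(.03,.14,.008):
    k=m&(abs(J[:,2]-z)<.004)
    if k.any(): print(z.round(3),k.sum(),'x',np.percentile(xy[k,0],[5,50,95]).round(3),'y',np.percentile(xy[k,1],[5,95]).round(3))
```

```text
(250, 245) [-0.0494  0.0028] 0.0865 0.1433389
(268, 245) [-0.0495 -0.0053] 0.0862 0.14364211
(250, 265) [-0.0494  0.0024] 0.1033 0.1273728
(268, 265) [-0.0497 -0.0048] 0.1028 0.12794329
(232, 255) [-0.0539  0.011 ] 0.0874 0.14387949
(290, 255) [-0.0649 -0.0175] 0.0681 0.16566269
(260, 220) [-0.0453 -0.0018] 0.0678 0.15980971
(255, 300) [-0.0615  0.0004] 0.1092 0.12542827
{'clock': np.float64(7.5), 'qpos': array([-0.318,  0.423,  1.708,  0.   ,  1.01 , -0.2  ]), 'qd': array([ 0.   ,  0.001,  0.002,  0.001,  0.   , -0.001]), 'effort': array([ 4.1000e-02, -4.5724e+01, -1.9993e+01,  2.0000e-03,  2.0000e-03,
        0.0000e+00]), 'position': array([ 0.576, -0.117,  0.037]), 'ee_rot': array([0.   , 0.748, 0.664, 0.   ]), 'contact_force': array([-0.324, -0.116,  0.399]), 'moment': array([-0.015, -0.007, -0.007]), 'gripper_force': np.float64(0.0), 'width': np.float64(-0.0)}
0.03 73 x [-0.085 -0.073 -0.032] y [-0.029  0.023]
0.038 42 x [-0.075 -0.072 -0.037] y [-0.023  0.014]
0.046 46 x [-0.075 -0.07  -0.034] y [-0.023  0.014]
0.054 49 x [-0.075 -0.071 -0.035] y [-0.024  0.013]
0.062 102 x [-0.074 -0.063 -0.031] y [-0.023  0.015]
0.07 27 x [-0.073 -0.064 -0.038] y [-0.022  0.008]
0.078 23 x [-0.072 -0.068 -0.055] y [-0.015  0.004]
0.086 20 x [-0.073 -0.068 -0.056] y [-0.016  0.01 ]
0.094 27 x [-0.072 -0.068 -0.054] y [-0.017  0.008]
0.102 25 x [-0.074 -0.068 -0.06 ] y [-0.017  0.008]
0.11 21 x [-0.074 -0.071 -0.065] y [-0.017  0.005]
0.118 39 x [-0.074 -0.071 -0.051] y [-0.028  0.023]
0.126 49 x [-0.074 -0.072 -0.051] y [-0.025  0.027]
0.134 31 x [-0.078 -0.072 -0.047] y [-0.018  0.025]
```

Run:
```python
from h import *; from fit import *
d=manip.get_image('wrist'); P=cloud(d)
for r in range(230,250,2):
    p=P[r,251]; print(r,d['image'][r,251],inv(q,p[:2]).round(4),p[2].round(4))
print(manip.pinch_z,[a for a in dir(manip) if a[0]!='_'])
C=np.linalg.inv(d['world_to_cam']); s=manip.get_state(); w,x,y,z=s['ee_rot']
print('cam in tool',R.from_quat([x,y,z,w]).inv().apply(C[:3,3]-s['position']).round(3))
```

```text
230 [147 151 156] [-0.051   0.0028] 0.0674
232 [147 151 156] [-0.0516  0.0028] 0.0685
234 [147 151 155] [-0.0529  0.0028] 0.0682
236 [137 141 145] [-0.0495  0.0026] 0.0774
238 [144 148 153] [-0.0499  0.0025] 0.0786
240 [143 148 152] [-0.0495  0.0025] 0.0815
242 [144 148 153] [-0.0493  0.0024] 0.0837
244 [143 148 152] [-0.0496  0.0024] 0.0852
246 [143 148 152] [-0.0497  0.0024] 0.087
248 [143 148 153] [-0.0499  0.0023] 0.0884
0.0187 ['MotionError', 'get_image', 'get_state', 'pinch_z', 'place_of', 'sign_off', 'spot_in']
cam in tool [ 0.078  0.    -0.178]
```

Run:
```python
from h import *; from fit import *
d=manip.get_image('wrist'); P=cloud(d)
for r in range(180,238,5):
    print(r,[(c,d['image'][r,c].mean().round(),inv(q,P[r,c][:2]).round(3).tolist(),P[r,c][2].round(4)) for c in (235,251)])
cv2.imwrite('pics/w3.png',cv2.resize(d['image'][170:300,190:340,::-1],None,fx=4,fy=4,interpolation=cv2.INTER_NEAREST))
print(manip.get_state()['position'])
```

```text
180 [(235, np.float64(215.0), [-0.024, 0.01], np.float64(0.0681)), (251, np.float64(215.0), [-0.024, 0.003], np.float64(0.0685))]
185 [(235, np.float64(215.0), [-0.027, 0.01], np.float64(0.0673)), (251, np.float64(215.0), [-0.027, 0.003], np.float64(0.0675))]
190 [(235, np.float64(215.0), [-0.029, 0.01], np.float64(0.0685)), (251, np.float64(215.0), [-0.029, 0.003], np.float64(0.068))]
195 [(235, np.float64(212.0), [-0.032, 0.01], np.float64(0.069)), (251, np.float64(212.0), [-0.032, 0.003], np.float64(0.0677))]
200 [(235, np.float64(155.0), [-0.035, 0.011], np.float64(0.0677)), (251, np.float64(158.0), [-0.035, 0.003], np.float64(0.0676))]
205 [(235, np.float64(155.0), [-0.037, 0.011], np.float64(0.0682)), (251, np.float64(154.0), [-0.038, 0.003], np.float64(0.067))]
210 [(235, np.float64(154.0), [-0.04, 0.011], np.float64(0.068)), (251, np.float64(154.0), [-0.039, 0.003], np.float64(0.0691))]
215 [(235, np.float64(153.0), [-0.042, 0.011], np.float64(0.0689)), (251, np.float64(153.0), [-0.043, 0.003], np.float64(0.0679))]
220 [(235, np.float64(153.0), [-0.045, 0.011], np.float64(0.0682)), (251, np.float64(153.0), [-0.045, 0.003], np.float64(0.0677))]
225 [(235, np.float64(153.0), [-0.048, 0.011], np.float64(0.0681)), (251, np.float64(152.0), [-0.048, 0.003], np.float64(0.0684))]
230 [(235, np.float64(152.0), [-0.051, 0.011], np.float64(0.0684)), (251, np.float64(152.0), [-0.051, 0.003], np.float64(0.0679))]
235 [(235, np.float64(152.0), [-0.053, 0.011], np.float64(0.0687)), (251, np.float64(149.0), [-0.053, 0.003], np.float64(0.0692))]
[ 0.57563959 -0.11660272  0.0368822 ]
```

View pics/w3.png

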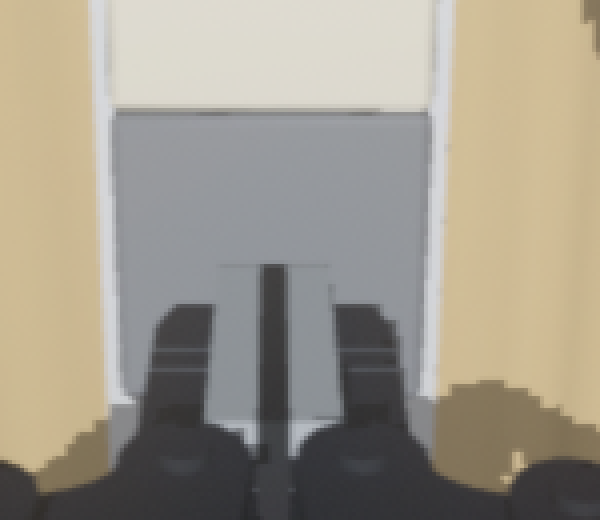

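The close-up shows the visible pad tips ending at crop row 265 with a depth jump, at z≈0.077. They hover about 9 mm above the grey blank, although the reported TCP z is 0.037. So the real tips sit about 40 mm above the reported TCP and the row has not moved. Next I'll measure the gripper's profile relative to those tips before going lower.

Run:
```python
from h import *; from fit import *
s=manip.get_state(); c=inv(q,s['position'][:2])
for cam in ['wrist','scene']:
    P=cloud(manip.get_image(cam)).reshape(-1,3); P=P[np.isfinite(P[:,0])]
    P=P[(P[:,2]>.072)&(P[:,2]<.20)]
    xy=np.array([inv(q,p[:2]) for p in P])-c; m=(abs(xy[:,0])<.07)&(abs(xy[:,1])<.1)
    xy,z=xy[m],P[m,2]
    for a in np.arange(.072,.2,.01):
        k=(z>=a)&(z<a+.01)
        if k.sum()>3: print(cam,a.round(3),k.sum(),'x',np.percentile(xy[k,0],[1,99]).round(3),'y',np.percentile(xy[k,1],[1,99]).round(3))
```

```text
wrist 0.072 338 x [-0.033  0.01 ] y [-0.07   0.011]
wrist 0.082 640 x [0.005 0.01 ] y [-0.013  0.013]
wrist 0.092 785 x [0.005 0.01 ] y [-0.014  0.013]
wrist 0.102 957 x [-0.012  0.011] y [-0.013  0.013]
wrist 0.112 2245 x [-0.01   0.013] y [-0.031  0.03 ]
wrist 0.122 6874 x [-0.01   0.012] y [-0.038  0.037]
wrist 0.132 5813 x [-0.01   0.016] y [-0.046  0.045]
wrist 0.142 9981 x [-0.004  0.016] y [-0.053  0.053]
wrist 0.152 7448 x [0.007 0.017] y [-0.058  0.058]
wrist 0.162 12 x [0.016 0.017] y [-0.017  0.017]
scene 0.072 37 x [-0.043  0.004] y [-0.074  0.011]
scene 0.082 48 x [-0.045  0.004] y [-0.073  0.012]
scene 0.092 30 x [-0.014  0.003] y [-0.017  0.012]
scene 0.102 24 x [-0.014 -0.002] y [-0.016  0.01 ]
scene 0.112 44 x [-0.017  0.008] y [-0.034  0.026]
scene 0.122 77 x [-0.016  0.01 ] y [-0.042  0.038]
scene 0.132 86 x [-0.019  0.013] y [-0.049  0.046]
scene 0.142 83 x [-0.019  0.01 ] y [-0.059  0.05 ]
scene 0.152 123 x [-0.021  0.011] y [-0.064  0.056]
scene 0.162 119 x [-0.022  0.011] y [-0.062  0.056]
scene 0.172 99 x [-0.022  0.006] y [-0.046  0.034]
scene 0.182 45 x [-0.014  0.006] y [-0.044 -0.009]
scene 0.192 22 x [-0.034  0.007] y [-0.04  -0.016]
```

The finger profile matches the spec, with the body starting about 73 mm above the tip, once the tip is taken at z≈0.077. So the reported z reads about 40 mm low. I'm backing off and descending by that extra amount.

{"api": "carry_out", "payload": {
  "delta_pos": [
    [-0.08,0,0],
    [-0.145,0,0],
    [-0.145,0,0],
    [-0.145,0,0.03],
    [-0.145,0,0.05],
    [-0.145,0,0.065],
    [-0.145,0,0.075],
    [-0.145,0,0.075]
  ],
  "turn": [
    [0,0,0],
    [0,0,0],
    [0,0,0],
    [0,0,0],
    [0,0,0],
    [0,0,0],
    [0,0,0],
    [0,0,0]
  ],
  "claw": [1,1,1,1,1,1,1,1]
}}

```text
clock: 8.55
position: [0.5682, -0.1733, 0.0059]
ee_rot: [-0.001, 0.747, 0.664, -0.0]
contact_force: [-0.4, 0.8, 0.9]
width: -0.0002
gripper_force: 0.0
```

```bash
cat >> h.py <<'E'
def tip():
    from fit import inv,q
    d=manip.get_image('wrist'); P=cloud(d); p=P[238:243,[248,249,250,251,266,267,268]].reshape(-1,3)
    p=np.median(p,0); print('tip face jig',inv(q,p[:2]).round(4),'z(row240)',p[2].round(4)); return d
E
python3 - <<'E'
from h import *; from fit import *
tip(); go(np.r_[T(q,(-.021,0)),0])
E
```

```text
tip face jig [-0.1074  0.0031] z(row240) 0.05
clock 8.6 pos [ 0.5686 -0.1735  0.0064] yang -6.8 F [ 0.6 -0.2  0.2] shift [ 2.394e-01 -1.000e-04  1.620e-02]
```

The offset is confirmed: the tip is now at about 0.046. I'll go down 8 mm more and then push slowly.

{"api": "carry_out", "payload": {
  "delta_pos": [
    [0,0,0.02],
    [0,0,0.02],
    [0.04,0,0.02],
    [0.066,0,0.02],
    [0.072,0,0.02],
    [0.075,0,0.02],
    [0.078,0,0.02],
    [0.081,0,0.02],
    [0.084,0,0.02],
    [0.087,0,0.02],
    [0.09,0,0.02],
    [0.094,0,0.02]
  ],
  "turn": [
    [0,0,0],
    [0,0,0],
    [0,0,0],
    [0,0,0],
    [0,0,0],
    [0,0,0],
    [0,0,0],
    [0,0,0],
    [0,0,0],
    [0,0,0],
    [0,0,0],
    [0,0,0]
  ],
  "claw": [1,1,1,1,1,1,1,1,1,1,1,1]
}}

```text
clock: 9.8
position: [0.5734, -0.1378, -0.001]
ee_rot: [0.001, 0.748, 0.664, -0.0]
contact_force: [-1.3, -3.2, -0.0]
width: 0.0001
gripper_force: 1.9
```

{"api": "carry_out", "payload": {
  "delta_pos": [
    [0.004,0,0],
    [0.008,0,0],
    [0.012,0,0],
    [0.016,0,0],
    [0.02,0,0],
    [0.024,0,0],
    [0.028,0,0],
    [0.032,0,0],
    [0.036,0,0],
    [0.04,0,0]
  ],
  "turn": [
    [0,0,0],
    [0,0,0],
    [0,0,0],
    [0,0,0],
    [0,0,0],
    [0,0,0],
    [0,0,0],
    [0,0,0],
    [0,0,0],
    [0,0,0]
  ],
  "claw": [1,1,1,1,1,1,1,1,1,1]
}}

```text
clock: 10.8
position: [0.5751, -0.1208, -0.0011]
ee_rot: [0.0, 0.748, 0.664, 0.0]
contact_force: [-0.4, -3.3, 1.3]
width: 0.0001
gripper_force: 2.0
```

```bash
cat >> h.py <<'E'
def row():
    from fit import inv,q
    for c in ['top','scene']:
        P=cloud(manip.get_image(c)).reshape(-1,3); P=P[(abs(P[:,0]-.58)<.1)&(abs(P[:,1])<.3)&(P[:,2]>.063)&(P[:,2]<.070)]
        j=np.array([inv(q,p[:2]) for p in P]); j=j[(abs(j[:,1])<.025)&(j[:,0]<.17)&(j[:,0]>-.12)]
        print(c,'row x',np.percentile(j[:,0],[0,1,99,100]).round(4))
E
python3 - <<'E'
from h import *; from fit import *
tip(); row(); go(np.r_[T(q,(-.021,0)),0])
E
```

```text
tip face jig [-0.0414  0.0019] z(row240) 0.0682
top row x [0.0018 0.0042 0.1059 0.1063]
scene row x [-0.0775 -0.0754  0.1052  0.1071]
clock 10.95 pos [ 0.5752 -0.1205 -0.0011] yang -6.8 F [-0.4 -3.1 -0.1] shift [ 0.1057 -0.0009 -0.0026]
```

The train is now moving at about 3.3 N, with its front at x≈0.106 and about 43 mm left.

{"api": "carry_out", "payload": {
  "delta_pos": [
    [0.004,0,0],
    [0.008,0,0],
    [0.012,0,0],
    [0.016,0,0],
    [0.02,0,0],
    [0.024,0,0],
    [0.028,0,0],
    [0.032,0,0],
    [0.036,0,0],
    [0.04,0,0],
    [0.044,0,0],
    [0.048,0,0]
  ],
  "turn": [
    [0,0,0],
    [0,0,0],
    [0,0,0],
    [0,0,0],
    [0,0,0],
    [0,0,0],
    [0,0,0],
    [0,0,0],
    [0,0,0],
    [0,0,0],
    [0,0,0],
    [0,0,0]
  ],
  "claw": [1,1,1,1,1,1,1,1,1,1,1,1]
}}

```text
clock: 12.15
position: [0.5774, -0.1017, -0.0011]
ee_rot: [-0.0, 0.748, 0.664, 0.0]
contact_force: [-0.4, -3.5, 1.6]
width: 0.0003
gripper_force: 2.1
```

{"api": "carry_out", "payload": {
  "delta_pos": [
    [0.004,0,0],
    [0.008,0,0],
    [0.012,0,0],
    [0.016,0,0],
    [0.02,0,0],
    [0.024,0,0],
    [0.028,0,0],
    [0.032,0,0],
    [0.036,0,0],
    [0.04,0,0],
    [0.043,0,0],
    [0.045,0,0]
  ],
  "turn": [
    [0,0,0],
    [0,0,0],
    [0,0,0],
    [0,0,0],
    [0,0,0],
    [0,0,0],
    [0,0,0],
    [0,0,0],
    [0,0,0],
    [0,0,0],
    [0,0,0],
    [0,0,0]
  ],
  "claw": [1,1,1,1,1,1,1,1,1,1,1,1]
}}

```text
clock: 13.35
position: [0.5795, -0.0838, -0.0011]
ee_rot: [-0.0, 0.748, 0.664, 0.0]
contact_force: [-0.0, -4.5, 1.3]
width: 0.0003
gripper_force: 2.3
```

Run:
```python
from h import *; from fit import *
row(); go(np.r_[T(q,(-.021,0)),0])
```

```text
top row x [0.0041 0.0072 0.1427 0.143 ]
scene row x [-0.0397 -0.0386  0.1415  0.1453]
clock 13.45 pos [ 0.5795 -0.0837 -0.0011] yang -6.8 F [-0.3 -2.9  1.6] shift [ 0.0131 -0.0008 -0.0028]
```

{"api": "carry_out", "payload": {
  "delta_pos": [
    [0.002,0,0],
    [0.004,0,0],
    [0.006,0,0],
    [0.008,0,0],
    [0.01,0,0],
    [0.0115,0,0],
    [0.013,0,0],
    [0.013,0,0]
  ],
  "turn": [
    [0,0,0],
    [0,0,0],
    [0,0,0],
    [0,0,0],
    [0,0,0],
    [0,0,0],
    [0,0,0],
    [0,0,0]
  ],
  "claw": [1,1,1,1,1,1,1,1]
}}

```text
clock: 14.25
position: [0.5801, -0.0786, -0.0011]
ee_rot: [-0.0, 0.748, 0.664, 0.0]
contact_force: [0.7, -4.0, 2.0]
width: 0.0001
gripper_force: 2.1
```

{"api": "carry_out", "payload": {
  "delta_pos": [
    [0.0015,0,0],
    [0.003,0,0],
    [0.0045,0,0],
    [0.0045,0,0]
  ],
  "turn": [
    [0,0,0],
    [0,0,0],
    [0,0,0],
    [0,0,0]
  ],
  "claw": [1,1,1,1]
}}

```text
clock: 14.65
position: [0.5802, -0.078, -0.0011]
ee_rot: [0.001, 0.747, 0.664, -0.001]
contact_force: [-1.3, -7.4, 1.9]
width: 0.0002
gripper_force: 3.8
```

{"api": "carry_out", "payload": {
  "delta_pos": [
    [0.0015,0,0],
    [0.003,0,0],
    [0.003,0,0]
  ],
  "turn": [
    [0,0,0],
    [0,0,0],
    [0,0,0]
  ],
  "claw": [1,1,1]
}}

```text
clock: 14.95
position: [0.5802, -0.0781, -0.001]
ee_rot: [0.001, 0.747, 0.665, -0.001]
contact_force: [-2.4, -11.6, 0.6]
width: -0.0
gripper_force: 5.5
```

Run:
```python
from h import *; from fit import *
row(); go(np.r_[T(q,(-.021,0)),0]); print(inv(q,manip.get_state()['position'][:2]))
```

```text
top row x [0.0104 0.0145 0.1487 0.149 ]
scene row x [-0.0355 -0.0334  0.1473  0.1494]
clock 15.05 pos [ 0.5802 -0.0781 -0.001 ] yang -6.7 F [ -2.  -10.7   2.2] shift [-0.001  -0.001  -0.0026]
[-0.02058988 -0.00038943]
```

The row is home: the rear is at x≈-0.010, the front meets the stop, and force rose to about 11 N. Next I retreat, lift over and come down outside the peg.

{"api": "carry_out", "payload": {
  "delta_pos": [
    [-0.02,0,0],
    [-0.09,0,0],
    [-0.09,0,-0.12],
    [-0.09,0,-0.215],
    [-0.15,0.12,-0.215],
    [-0.197,0.24,-0.215],
    [-0.197,0.24,-0.215],
    [-0.197,0.24,-0.215],
    [-0.197,0.24,-0.13],
    [-0.197,0.24,-0.06],
    [-0.197,0.24,-0.04],
    [-0.197,0.24,-0.04]
  ],
  "turn": [
    [0,0,0],
    [0,0,0],
    [0,0,0],
    [0,0,0],
    [0,0,0],
    [0,0,0],
    [0,0,0],
    [0,0,0],
    [0,0,0],
    [0,0,0],
    [0,0,0],
    [0,0,0]
  ],
  "claw": [1,1,1,1,1,1,1,1,1,1,1,1]
}}

```text
clock: 16.25
position: [0.6642, -0.1637, 0.0133]
ee_rot: [-0.002, 0.748, 0.664, -0.001]
contact_force: [-0.7, 0.1, -0.4]
width: -0.0001
gripper_force: 0.0
```

```bash
cat > plan.py <<'E'
from h import *; from fit import *
def pose(k,adv=0):
    a=np.pi-(k-.52); r=np.array([np.cos(a),np.sin(a)]); t=np.array([np.sin(a),-np.cos(a)])
    return T(q,np.array([-.021,-.060])+.075*r-(.0195-adv)*t)
def plan(ks,adv=0,z=.015):
    s=manip.get_state(); w,x,y,zz=s['ee_rot']; r=R.from_quat([x,y,zz,w]); e=r.as_matrix()[:,1]
    yang=np.arctan2(e[1],e[0]); print('clock',s['clock'],'jig',inv(q,s['position'][:2]).round(4),s['position'][2].round(4),'F',np.round(s['contact_force'],1),'k tool',.52-(yang-q[2]+np.pi/2))
    for k in ks:
        d=r.inv().apply(np.r_[pose(k,adv),z]-s['position'])/.4
        print(round(k,3),d.round(3).tolist(),'turn',round(np.degrees(k-.52+(yang-q[2]+np.pi/2))/30,3))
def keeper():
    for c in ['top','scene','wrist']:
        r=manip.place_of(c,'keeper_peg')
        if r: 
            p=inv(q,r[0]['point'][:2])-[-.021,-.06]; print(c,'peg',p.round(4),r[0]['point'][2],'k',(.52+np.pi-np.arctan2(p[1],p[0])%(2*np.pi)).round(3),r[0]['score'])
E
python3 - <<'E'
from plan import *
keeper(); row()
plan(np.arange(.45,1.1,.1),.002)
E
```

```text
scene peg [-0.0774 -0.0077] 0.0662 k 0.42 0.69
top row x [-0.01   -0.0081  0.1482  0.1544]
scene row x [0.0643 0.069  0.1467 0.1503]
clock 16.5 jig [-0.0971 -0.0974] 0.0167 F [0.1 0.2 1. ] k tool 0.5196297211063872
0.45 [0.006, -0.037, 0.004] turn -0.133
0.55 [0.002, -0.055, 0.004] turn 0.058
0.65 [-0.001, -0.074, 0.004] turn 0.249
0.75 [-0.002, -0.094, 0.004] turn 0.44
0.85 [-0.001, -0.113, 0.004] turn 0.631
0.95 [0.002, -0.132, 0.004] turn 0.822
1.05 [0.006, -0.151, 0.004] turn 1.013
```

The row stays home (rear -0.010, front against the stop). Now I'll swing the keeper along its arc.

{"api": "carry_out", "payload": {
  "delta_pos": [
    [0.006,-0.02,0.004],
    [0.006,-0.035,0.004],
    [0.004,-0.045,0.004],
    [0.002,-0.055,0.004],
    [0,-0.065,0.004],
    [-0.001,-0.074,0.004],
    [-0.002,-0.084,0.004],
    [-0.002,-0.094,0.004],
    [-0.001,-0.104,0.004],
    [-0.001,-0.113,0.004],
    [0,-0.123,0.004],
    [0.002,-0.132,0.004]
  ],
  "turn": [
    [0,0,-0.1],
    [0,0,-0.13],
    [0,0,-0.03],
    [0,0,0.06],
    [0,0,0.15],
    [0,0,0.25],
    [0,0,0.35],
    [0,0,0.44],
    [0,0,0.54],
    [0,0,0.63],
    [0,0,0.73],
    [0,0,0.82]
  ],
  "claw": [1,1,1,1,1,1,1,1,1,1,1,1]
}}

```text
clock: 17.7
position: [0.615, -0.1588, 0.0144]
ee_rot: [0.001, 0.873, 0.488, 0.001]
contact_force: [1.4, -0.6, -1.1]
width: -0.0004
gripper_force: 0.5
```

Run:
```python
from plan import *
keeper()
plan(np.arange(.95,1.51,.1),.002)
d=manip.get_image('wrist'); cv2.imwrite('pics/w4.png',d['image'][:,:,::-1])
```

```text
scene peg [0.0693 0.0594] 0.0425 k 2.953 0.69
clock 17.85 jig [-0.0964 -0.0437] 0.0141 F [-0.   0.4  0.4] k tool 0.948557740603382
0.95 [0.001, 0.002, -0.002] turn 0.003
1.05 [-0.003, -0.017, -0.002] turn 0.194
1.15 [-0.004, -0.036, -0.002] turn 0.385
1.25 [-0.004, -0.055, -0.002] turn 0.576
1.35 [-0.001, -0.074, -0.002] turn 0.767
1.45 [0.003, -0.093, -0.002] turn 0.958
```

View pics/w4.png

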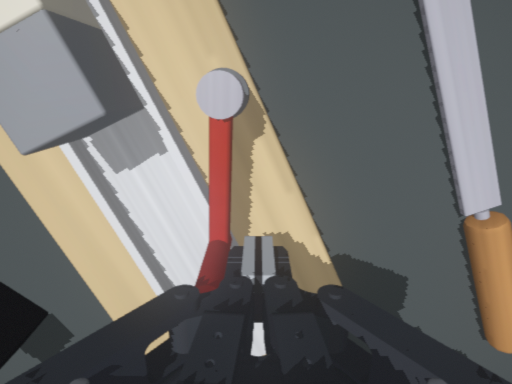

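The wrist view shows the red arm pointing straight at the tool. The peg, at about (212, 262), bears on the finger's left side and the pivot is at (221, 93), so the keeper is following. Continuing.

{"api": "carry_out", "payload": {
  "delta_pos": [
    [0,-0.007,0],
    [-0.003,-0.017,0],
    [-0.004,-0.026,0],
    [-0.004,-0.036,0],
    [-0.004,-0.045,0],
    [-0.004,-0.055,0],
    [-0.003,-0.064,0],
    [-0.001,-0.074,0],
    [0,-0.083,0],
    [0.003,-0.093,0]
  ],
  "turn": [
    [0,0,0.1],
    [0,0,0.19],
    [0,0,0.29],
    [0,0,0.385],
    [0,0,0.48],
    [0,0,0.576],
    [0,0,0.67],
    [0,0,0.767],
    [0,0,0.86],
    [0,0,0.958]
  ],
  "claw": [1,1,1,1,1,1,1,1,1,1]
}}

```text
clock: 18.9
position: [0.5836, -0.1387, 0.0138]
ee_rot: [0.001, 0.966, 0.257, 0.0]
contact_force: [-0.8, -1.4, 0.9]
width: 0.0
gripper_force: 1.0
```

Run:
```python
from plan import *
plan([1.55,1.65,1.75,1.85,1.95,2.0,2.05,2.094],.002)
```

```text
clock 18.9 jig [-0.0803 -0.0109] 0.0138 F [-0.8 -1.4  0.9] k tool 1.4519582037378043
1.55 [-0.004, -0.021, -0.003] turn 0.187
1.65 [-0.005, -0.04, -0.003] turn 0.378
1.75 [-0.005, -0.059, -0.003] turn 0.569
1.85 [-0.003, -0.078, -0.003] turn 0.76
1.95 [0.001, -0.097, -0.003] turn 0.951
2.0 [0.004, -0.106, -0.003] turn 1.047
2.05 [0.007, -0.115, -0.003] turn 1.142
2.094 [0.011, -0.123, -0.003] turn 1.226
```

{"api": "carry_out", "payload": {
  "delta_pos": [
    [-0.002,-0.01,0],
    [-0.004,-0.02,0],
    [-0.005,-0.03,0],
    [-0.005,-0.04,0],
    [-0.005,-0.05,0],
    [-0.005,-0.059,0],
    [-0.004,-0.068,0],
    [-0.003,-0.078,0],
    [-0.001,-0.087,0],
    [0.001,-0.095,0]
  ],
  "turn": [
    [0,0,0.1],
    [0,0,0.19],
    [0,0,0.28],
    [0,0,0.378],
    [0,0,0.47],
    [0,0,0.57],
    [0,0,0.66],
    [0,0,0.76],
    [0,0,0.86],
    [0,0,0.95]
  ],
  "claw": [1,1,1,1,1,1,1,1,1,1]
}}

```text
clock: 19.9
position: [0.5648, -0.1052, 0.0138]
ee_rot: [0.0, 1.0, 0.011, 0.0]
contact_force: [-0.9, -1.2, 1.8]
width: 0.0
gripper_force: 1.0
```

Run:
```python
from plan import *
plan([1.95,2.0,2.05,2.094,2.12],.002)
```

```text
clock 19.9 jig [-0.0493  0.0117] 0.0138 F [-0.9 -1.2  1.8] k tool 1.9492918717326986
1.95 [-0.0, -0.001, -0.003] turn 0.001
2.0 [-0.002, -0.011, -0.003] turn 0.097
2.05 [-0.003, -0.02, -0.003] turn 0.192
2.094 [-0.004, -0.029, -0.003] turn 0.276
2.12 [-0.005, -0.034, -0.003] turn 0.326
```

Now I'll creep to the hard limit and watch the force.

{"api": "carry_out", "payload": {
  "delta_pos": [
    [-0.001,-0.006,0],
    [-0.002,-0.011,0],
    [-0.003,-0.016,0],
    [-0.003,-0.02,0],
    [-0.004,-0.023,0],
    [-0.004,-0.026,0],
    [-0.004,-0.029,0],
    [-0.004,-0.029,0]
  ],
  "turn": [
    [0,0,0.05],
    [0,0,0.1],
    [0,0,0.15],
    [0,0,0.19],
    [0,0,0.22],
    [0,0,0.25],
    [0,0,0.276],
    [0,0,0.276]
  ],
  "claw": [1,1,1,1,1,1,1,1]
}}

```text
clock: 20.7
position: [0.5626, -0.0958, 0.0136]
ee_rot: [0.002, 0.998, -0.06, 0.0]
contact_force: [-1.9, -8.5, 3.6]
width: -0.0001
gripper_force: 5.1
```

{"api": "carry_out", "payload": {
  "delta_pos": [
    [0,-0.002,0],
    [0,-0.004,0],
    [0,-0.006,0],
    [0,-0.006,0]
  ],
  "turn": [
    [0,0,0],
    [0,0,0],
    [0,0,0],
    [0,0,0]
  ],
  "claw": [1,1,1,1]
}}

```text
clock: 21.1
position: [0.5627, -0.0957, 0.0137]
ee_rot: [0.004, 0.998, -0.059, 0.0]
contact_force: [-2.0, -14.1, 3.1]
width: 0.0002
gripper_force: 8.4
```

The keeper is at its hard limit: force rises with no more motion. Retreating backwards, then up.

{"api": "carry_out", "payload": {
  "delta_pos": [
    [0,0.01,0],
    [0,0.04,0],
    [0,0.1,0],
    [0,0.12,-0.05],
    [0,0.12,-0.17],
    [0,0.15,-0.29],
    [0,0.2,-0.4],
    [0,0.25,-0.4],
    [0,0.25,-0.4]
  ],
  "turn": [
    [0,0,0],
    [0,0,0],
    [0,0,0],
    [0,0,0],
    [0,0,0],
    [0,0,0],
    [0,0,0],
    [0,0,0],
    [0,0,0]
  ],
  "claw": [1,1,1,1,1,1,1,1,1]
}}

```text
clock: 22.0
position: [0.5513, -0.1925, 0.1745]
ee_rot: [0.001, 0.998, -0.061, 0.001]
contact_force: [-0.2, 0.2, -0.9]
width: 0.0004
gripper_force: 0.0
```

Run:
```python
from plan import *
keeper(); row(); print(manip.get_state()['contact_force'])
d=manip.get_image('scene'); a=cv2.resize(d['image'][150:270,170:340],None,fx=4,fy=4)
cv2.imwrite('pics/end.png',a[:,:,::-1])
t=manip.get_image('top'); cv2.imwrite('pics/endtop.png',cv2.resize(t['image'][140:230,190:340,::-1],None,fx=5,fy=5))
```

```text
scene peg [0.0693 0.0594] 0.0425 k 2.953 0.69
wrist peg [-0.0645  0.0348] 0.0644 k 1.015 0.8
top row x [-0.0186 -0.0083  0.1487  0.1671]
scene row x [-0.029  -0.0271  0.1467  0.1496]
[-0.7397338  -0.28393213 -0.46613674]
```

View pics/end.png

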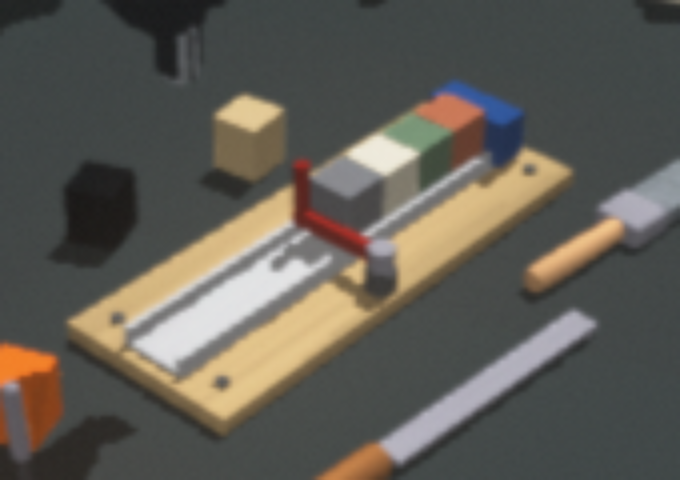

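View pics/endtop.png

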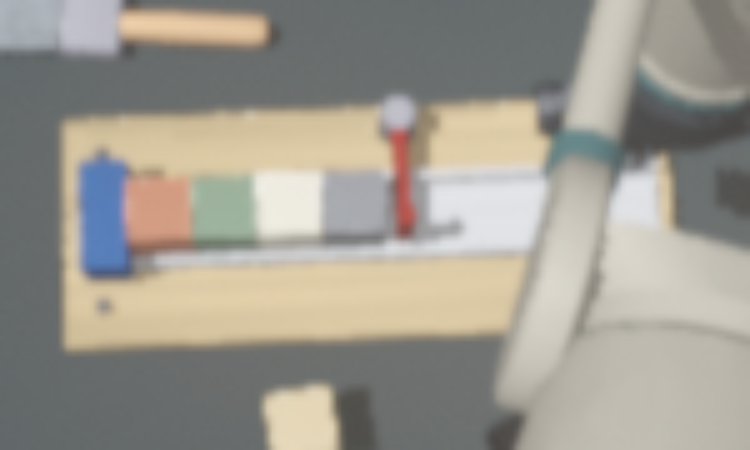

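Both pictures show the four blanks touching and against the blue stop, in the top view at about (128–385, 210). The red keeper lies straight across the rail just behind the grey blank, from the pivot at (398, 115) to the peg at (404, 220). The wrist network's keeper value came from an old picture. Handing in.

```bash
python3 -c "
from rig import manip; print(manip.sign_off())"
```

```text
the job is handed in; nothing more can be done
None
```

The job is handed in at about 22 s: the four blanks stand in one train against the blue stop, and the red keeper is at its hard limit across the rail behind the last blank; nothing else was moved, going by the final pictures of the jig area.

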